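# Gauge, pack and line up the embankment sections

### The job

Check the row of cast embankment sections with the bridge gauge: beginning with the section next to the tunnel portal and working along the row, stand the gauge astride each one with its feet flat on the bench and its sprung foot near the middle of the deck, and let the reading settle; then stand the gauge back on the middle of its pad. Slide every section straight ahead along the bench until it sits flush against the straightedge, and make each low one (52 mm) up to full height (60 mm) with one packing piece laid flat on the middle of its deck, its long side along the row; full-height ones get none. Do not lift or tip the sections, and do not disturb the other things on the bench.

Things in the scene. Friction and masses are not known exactly. Their poses are not given: they have to be found in the camera images.
- section_a: Cast plaster section, block-patterned: solid, 90 mm (x) by 96 mm (y), too wide to grip, 0.4 to 0.65 kg, slides on the bench with under 10 N. Flat deck 60 mm (full height) or 52 mm (low) up: gauge it to know. Origin: centre of underside, z up. x points away from the robot within 0.2 rad. In one of the two places nearest the portal.
- section_b: Cast plaster section, block-patterned: solid, 90 mm (x) by 96 mm (y), too wide to grip, 0.4 to 0.65 kg, slides on the bench with under 10 N. Flat deck 60 mm (full height) or 52 mm (low) up: gauge it to know. Origin: centre of underside, z up. x points away from the robot within 0.2 rad. In one of the two places nearest the portal.
- section_c: Cast plaster section, block-patterned: solid, 90 mm (x) by 96 mm (y), too wide to grip, 0.4 to 0.65 kg, slides on the bench with under 10 N. Flat deck 60 mm (full height) or 52 mm (low) up: gauge it to know. Origin: centre of underside, z up. x points away from the robot within 0.2 rad. Third place: either section_c or section_d.
- section_d: Cast plaster section, block-patterned: solid, 90 mm (x) by 96 mm (y), too wide to grip, 0.4 to 0.65 kg, slides on the bench with under 10 N. Flat deck 60 mm (full height) or 52 mm (low) up: gauge it to know. Origin: centre of underside, z up. x points away from the robot within 0.2 rad. Third place: either section_c or section_d.
- section_e: Cast plaster section, block-patterned: solid, 90 mm (x) by 96 mm (y), too wide to grip, 0.4 to 0.65 kg, slides on the bench with under 10 N. Flat deck 60 mm (full height) or 52 mm (low) up: gauge it to know. Origin: centre of underside, z up. x points away from the robot within 0.2 rad. Fourth place: section_e, section_f or only the goods shed.
- section_f: Cast plaster section, block-patterned: solid, 90 mm (x) by 96 mm (y), too wide to grip, 0.4 to 0.65 kg, slides on the bench with under 10 N. Flat deck 60 mm (full height) or 52 mm (low) up: gauge it to know. Origin: centre of underside, z up. x points away from the robot within 0.2 rad. Fourth place: section_e, section_f or only the goods shed.
- gauge: Bridge height gauge, 0.48 kg, on its pad. Aluminium beam 150 mm (x) by 26 mm, from 86 to 110 mm up, on two legs; feet 54 mm wide (y), clear gap between them 118 mm (x). Black handgrip 32 by 32 mm on the middle of the beam, 110 to 160 mm up: take it from above across either flats, about 135 mm up. Origin: midway between the feet, at their undersides, z up. A half turn makes no difference.
- foot_tip (a point): Underside of the gauge's sprung foot, a steel disc 26 mm across on the gauge's centre line, 40 mm above the gauge's underside when nothing lifts it.
- gauge_foot (a joint): How far the foot is pushed up from its lowest position, m, 0 to 0.025. Gauge's feet on the bench: deck height minus 40 mm, so 0.020 on a full-height section, 0.012 on a low one. Light spring: 1.2 N at 0, 2.4 N at 0.020; the gauge's weight keeps its feet down. A pointer follows it on a white scale on the gauge's +y side.
- pad: Dark wooden pad of the gauge, fixed to the bench, flat, 200 mm (x) by 85 mm (y), 8 mm thick, to the robot's right of the row. Origin: centre of its underside, so its top is 8 mm above it.
- straightedge: Aluminium straightedge fixed to the bench beyond the row, 700 mm long (y), 30 mm high. Origin: at mid-length, on the bench, in the plane of its long face on the robot's side; x points away from the robot, square to that face. A section flush against it has its origin at x = -45 mm in this frame.
- portal: Brick tunnel portal, fixed, 184 by 75 mm and 126 mm high, at the robot's left end of the row. Origin: centre of its underside.
- packing_1: Packing piece: plain dark plywood plate 90 mm (its x) by 50 mm (its y), 8 mm thick, 30 g; the three lie in one flat stack on the bench at the robot's left, the bottom one. Origin: centre of its underside.
- packing_2: Packing piece: plain dark plywood plate 90 mm (its x) by 50 mm (its y), 8 mm thick, 30 g; the three lie in one flat stack on the bench at the robot's left, the middle one. Origin: centre of its underside.
- packing_3: Packing piece: plain dark plywood plate 90 mm (its x) by 50 mm (its y), 8 mm thick, 30 g; the three lie in one flat stack on the bench at the robot's left, the top one. Origin: centre of its underside.
- goods_shed: Loose model goods shed 72 by 52 mm, 60 mm high, pitched roof; stands in the fourth place of the row or is absent; not part of the job. Origin: centre of its underside.
- cottage: Loose model cottage 95 by 65 mm, 75 mm high, beyond the straightedge; not part of the job. Origin: centre of its underside.
- bus: Loose model bus 110 by 34 mm, 40 mm high, beyond the pad; not part of the job. Origin: centre of its underside.
- tree: Loose model fir tree 126 mm high, beyond the straightedge; not part of the job. Origin: centre of its underside.
- glue_jar: Loose glue jar of 52 mm diameter, 75 mm high, near the robot, left; not part of the job. Origin: centre of its underside.
- flat_wagon: Loose flat wagon 150 by 46 mm, 42 mm high, beyond the straightedge; not part of the job. Origin: centre of its underside.
Mind the look-alikes: they are no part of the job. Leave any yellow look-alike of the section_c alone.

How it is judged:
On the way, in this order (a step that is already met when the one before it is completed fails the run):
1. the gauge stands over the section next to the portal and reads its deck height (((horizontal distance between foot_tip and section_a below 0.025 m and z of foot_tip in the frame of section_a between 0.057 and 0.063 m and z of gauge in the frame of section_a below 0.004 m and angle between the z axis of gauge and the z axis of section_a, either way round below 0.05 rad and contact force between gauge and section_a above 0.5 N and y of section_a in the frame of section_b above 0 m) or (horizontal distance between foot_tip and section_b below 0.025 m and z of foot_tip in the frame of section_b between 0.049 and 0.055 m and z of gauge in the frame of section_b below 0.004 m and angle between the z axis of gauge and the z axis of section_b, either way round below 0.05 rad and contact force between gauge and section_b above 0.5 N and y of section_b in the frame of section_a above 0 m))), for 0.3 s.
2. the gauge stands over the second section and reads its deck height (((horizontal distance between foot_tip and section_a below 0.025 m and z of foot_tip in the frame of section_a between 0.057 and 0.063 m and z of gauge in the frame of section_a below 0.004 m and angle between the z axis of gauge and the z axis of section_a, either way round below 0.05 rad and contact force between gauge and section_a above 0.5 N and y of section_b in the frame of section_a above 0 m) or (horizontal distance between foot_tip and section_b below 0.025 m and z of foot_tip in the frame of section_b between 0.049 and 0.055 m and z of gauge in the frame of section_b below 0.004 m and angle between the z axis of gauge and the z axis of section_b, either way round below 0.05 rad and contact force between gauge and section_b above 0.5 N and y of section_a in the frame of section_b above 0 m))), for 0.3 s.
3. the gauge stands over the third section and reads its deck height (((horizontal distance between foot_tip and section_c below 0.025 m and z of foot_tip in the frame of section_c between 0.057 and 0.063 m and z of gauge in the frame of section_c below 0.004 m and angle between the z axis of gauge and the z axis of section_c, either way round below 0.05 rad and contact force between gauge and section_c above 0.5 N) or (horizontal distance between foot_tip and section_d below 0.025 m and z of foot_tip in the frame of section_d between 0.049 and 0.055 m and z of gauge in the frame of section_d below 0.004 m and angle between the z axis of gauge and the z axis of section_d, either way round below 0.05 rad and contact force between gauge and section_d above 0.5 N))), for 0.3 s.
4. the gauge stands over the fourth section, if there is one, and reads its deck height (((horizontal distance between foot_tip and section_e below 0.025 m and z of foot_tip in the frame of section_e between 0.057 and 0.063 m and z of gauge in the frame of section_e below 0.004 m and angle between the z axis of gauge and the z axis of section_e, either way round below 0.05 rad and contact force between gauge and section_e above 0.5 N) or (horizontal distance between foot_tip and section_f below 0.025 m and z of foot_tip in the frame of section_f between 0.049 and 0.055 m and z of gauge in the frame of section_f below 0.004 m and angle between the z axis of gauge and the z axis of section_f, either way round below 0.05 rad and contact force between gauge and section_f above 0.5 N))), for 0.3 s.
At the end, for the whole second after the job is handed in: All sections flush at the straightedge (origin 40 to 51 mm before its face, square within 0.08 rad); a packing piece flat on each low deck (18 mm off centre and 0.17 rad at most), none on full-height ones; gauge upright on its pad, within 30 mm of the middle; all at rest (x of section_a in the frame of straightedge between -0.051 and -0.04 m and y of section_a in the frame of straightedge between -0.36 and 0.36 m and angle between the x axis of each of section_a, section_b, section_c, section_d, section_e, section_f and the x axis of straightedge, either way round below 0.08 rad and angle between each of section_a, section_b, section_c, section_d, section_e, section_f, gauge's own z axis and vertical below 0.05 rad and height (world z) of each of section_a, section_b, section_c, section_d, section_e, section_f below 0.006 m and linear speed of each of section_a, section_b, section_c, section_d, section_e, section_f, packing_1, packing_2, packing_3, gauge below 0.01 m/s and horizontal distance between each of packing_1, packing_2, packing_3 and section_a above 0.06 m and x of section_b in the frame of straightedge between -0.051 and -0.04 m and y of section_b in the frame of straightedge between -0.36 and 0.36 m and ((horizontal distance between packing_1 and section_b below 0.018 m and z of packing_1 in the frame of section_b between 0.049 and 0.055 m and angle between the x axis of packing_1 and the y axis of section_b, either way round below 0.17 rad and angle between the z axis of packing_1 and the z axis of section_b, either way round below 0.05 rad) or (horizontal distance between packing_2 and section_b below 0.018 m and z of packing_2 in the frame of section_b between 0.049 and 0.055 m and angle between the x axis of packing_2 and the y axis of section_b, either way round below 0.17 rad and angle between the z axis of packing_2 and the z axis of section_b, either way round below 0.05 rad) or (horizontal distance between packing_3 and section_b below 0.018 m and z of packing_3 in the frame of section_b between 0.049 and 0.055 m and angle between the x axis of packing_3 and the y axis of section_b, either way round below 0.17 rad and angle between the z axis of packing_3 and the z axis of section_b, either way round below 0.05 rad)) and x of section_c in the frame of straightedge between -0.051 and -0.04 m and y of section_c in the frame of straightedge between -0.36 and 0.36 m and horizontal distance between each of packing_1, packing_2, packing_3 and section_c above 0.06 m and x of section_d in the frame of straightedge between -0.051 and -0.04 m and y of section_d in the frame of straightedge between -0.36 and 0.36 m and ((horizontal distance between packing_1 and section_d below 0.018 m and z of packing_1 in the frame of section_d between 0.049 and 0.055 m and angle between the x axis of packing_1 and the y axis of section_d, either way round below 0.17 rad and angle between the z axis of packing_1 and the z axis of section_d, either way round below 0.05 rad) or (horizontal distance between packing_2 and section_d below 0.018 m and z of packing_2 in the frame of section_d between 0.049 and 0.055 m and angle between the x axis of packing_2 and the y axis of section_d, either way round below 0.17 rad and angle between the z axis of packing_2 and the z axis of section_d, either way round below 0.05 rad) or (horizontal distance between packing_3 and section_d below 0.018 m and z of packing_3 in the frame of section_d between 0.049 and 0.055 m and angle between the x axis of packing_3 and the y axis of section_d, either way round below 0.17 rad and angle between the z axis of packing_3 and the z axis of section_d, either way round below 0.05 rad)) and x of section_e in the frame of straightedge between -0.051 and -0.04 m and y of section_e in the frame of straightedge between -0.36 and 0.36 m and horizontal distance between each of packing_1, packing_2, packing_3 and section_e above 0.06 m and x of section_f in the frame of straightedge between -0.051 and -0.04 m and y of section_f in the frame of straightedge between -0.36 and 0.36 m and ((horizontal distance between packing_1 and section_f below 0.018 m and z of packing_1 in the frame of section_f between 0.049 and 0.055 m and angle between the x axis of packing_1 and the y axis of section_f, either way round below 0.17 rad and angle between the z axis of packing_1 and the z axis of section_f, either way round below 0.05 rad) or (horizontal distance between packing_2 and section_f below 0.018 m and z of packing_2 in the frame of section_f between 0.049 and 0.055 m and angle between the x axis of packing_2 and the y axis of section_f, either way round below 0.17 rad and angle between the z axis of packing_2 and the z axis of section_f, either way round below 0.05 rad) or (horizontal distance between packing_3 and section_f below 0.018 m and z of packing_3 in the frame of section_f between 0.049 and 0.055 m and angle between the x axis of packing_3 and the y axis of section_f, either way round below 0.17 rad and angle between the z axis of packing_3 and the z axis of section_f, either way round below 0.05 rad)) and z of gauge in the frame of pad between 0.004 and 0.012 m and horizontal distance between gauge and pad below 0.03 m); the robot touches nothing.
It fails at once if a section is lifted more than 30 mm or tipped over (height (world z) of any of section_a, section_b, section_c, section_d, section_e, section_f above 0.03 m or angle between any of section_a, section_b, section_c, section_d, section_e, section_f's own z axis and vertical above 0.5 rad).
It fails at once if one of the other loose things is moved more than 30 mm (distance of any of goods_shed, cottage, bus, tree, glue_jar, flat_wagon from where it was at the start of the episode above 0.03 m).
Of section_c, section_d only 1 to 1 are there at a start; the rules pass over those that are not, and their reading is None.
Of section_e, section_f, goods_shed only 1 to 1 are there at a start; the rules pass over those that are not, and their reading is None.
At some moment in a run one of section_a, section_b, section_c, section_d, section_e, section_f may be knocked a few centimetres aside while the robot is not near it.
It also fails if it takes over 210 s, if anything falls off the work surface, if the arm or the gripper's body presses on something with over 40 N, if the wrist force passes 120 N, or if a joint passes its speed limit or range.

### The arm

A 7-joint arm with a two-finger parallel gripper is mounted at the origin on the work surface. World frame = base frame: x ahead of the robot, y to its left, z up, the work surface at z = 0. Lengths are in m, angles in rad, forces in N, time in s.
With the tool pointing down it reaches from about 0.4 to 0.9 m from the base axis. Payload 5.5 kg.
Tool frame: the origin (TCP) lies between the finger pads; the fingertips stand 11 mm ahead of it and the grasp point (between the pads) lies 8 mm behind it; z points along the fingers, y is the line along which they close (so a half turn about z gives the same grasp; the last joint's range is limited). The gripper opens to 85 mm and grips with 20 to 120 N. Pads are 22 mm wide; open, the fingers measure 114 mm over their backs; the gripper's body (76 mm by 85 mm) begins 54 mm behind the grasp point. The pads swing forward as they close: fully open they stand 13 mm farther back than shut.
Start: joints at [1.532, 0.501, -0.427, 1.55, 0.221, 1.138, -0.21], TCP at [0.193, -0.621, 0.211] pointing down, gripper open.
Joint ranges: [-2.88, 2.88], [-0.31, 2.03], [-1.54, 1.56], [0.2, 2.42], [-1.41, 4.55], [0.19, 2.02], [-2.57, 2.57]. Speed limits (rad/s): [2.57, 2.57, 3.14, 3.14, 3.14, 3.14, 3.14].

### API

Orientations are given as a 3x3 rotation matrix whose columns are the frame's x, y, z axes.
In Python, from workcell import * gives the robot as it stands. Calls block until the motion is done:
- move_to(position, orientation): joint-space move of the TCP to a pose.
- move_linear(position, max_speed=0.15, attitude=None, force_limit=None): straight line of the TCP; attitude=None keeps the orientation; max_speed is the mean speed in m/s. With force_limit (N) it stops when the force on the tool has changed by that much, and returns True; else False.
- goto_joints(angles): joint-space move.
- command_gripper(opening): opening from 0.0 (shut) to 1.0 (fully open); the grip force is fixed at half the most; returns when the fingers have stopped.
- dwell(seconds).
- ik(position, orientation): joint angles nearest the present ones, or None.
- state(): the state.
- read_camera(name): name is "side" or "top" or "wrist"; returns the picture (384x512x3 uint8, red, green, blue); there is no depth.
- camera_model(name): a dict with "mtx" (3x3 intrinsics, pixels), "D" ([k1, k2, p1, p2, k3] as OpenCV has them; the pictures are not rectified), "R" (3x3) and "t" (3): a world point X has camera coordinates R X + t. Camera axes: x right, y down, z forward; pixel columns grow to the right and rows downward; lengths in m; the calibration is good to about 2 mm. A picture is of the moment at which its call begins: read the wrist's pose just before it. camera_model takes no time and is no camera call; for the wrist camera it gives the pose at the moment of the call.
A pose or a line that the arm cannot do raises IKError and nothing moves.
- hand_in(): hands the job in; it is judged then, once.
The state is a dict: "t": time; "joint_pos": joint angles; "joint_vel": joint speeds; "joint_efforts": joint torques, N m; "tool_pos": TCP position; "tool_rot": TCP orientation; "ft_force": force on the tool from outside, world axes, zero at the start; "moment": the same for the moment, N m; "gripper_width": opening from 0.0 (shut) to 1.0 (fully open); "gripper_force": force on a finger pad.
Only numpy, scipy, OpenCV 4.12 (cv2) and the standard library are available. Lean on these libraries where they do the work, as an engineer would, in place of code of your own. Each camera call takes 0.05 s, during which the arm holds its last target. There are 200 camera calls.

## Working session

There is one attempt and no reset: what is moved stays moved. The work goes in short steps, each a Python script; the robot and the scene stay as the last script left them, time stands still between calls to the robot, and variables do not carry over. Pictures are saved under pics/ and viewed, at most 14 in all, crops included, and the job is handed in when it is done.

```bash
ls; mkdir -p pics; python3 - <<'E'
from workcell import *
import cv2, numpy as np
for n in ("top","side"):
    im=read_camera(n); cv2.imwrite(f"pics/{n}0.png",im[...,::-1]); m=camera_model(n)
    print(n,m["mtx"].tolist(),m["D"],(-m["R"].T@m["t"]).tolist(),m["R"].round(3).tolist())
print(state()["t"])
E
```

```text
pics
top [[447.102923620032, 0.0, 262.9879036239667], [0.0, 447.102923620032, 182.7930887760727], [0.0, 0.0, 1.0]] [-0.10616501  0.          0.          0.          0.        ] [0.4305608251079617, -0.0006377114801830413, 1.391019657716453] [[0.021, -1.0, -0.023], [-0.997, -0.019, -0.07], [0.069, 0.025, -0.997]]
side [[468.7073551466115, 0.0, 252.19037515930557], [0.0, 468.7073551466115, 193.04624347205012], [0.0, 0.0, 1.0]] [-0.0727746  0.         0.         0.         0.       ] [0.23550741747377782, 1.2819750124427163, 0.8427689805132661] [[-0.979, -0.2, -0.023], [-0.087, 0.519, -0.85], [0.182, -0.831, -0.526]]
0.1
```

View pics/top0.png

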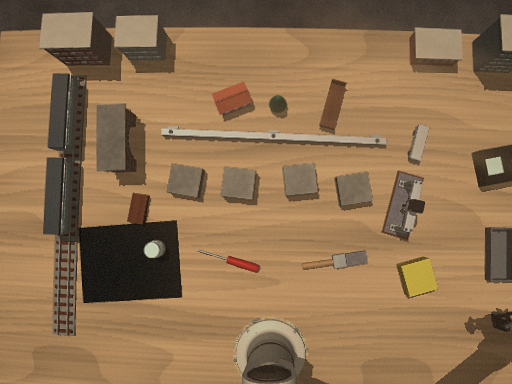

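View pics/side0.png

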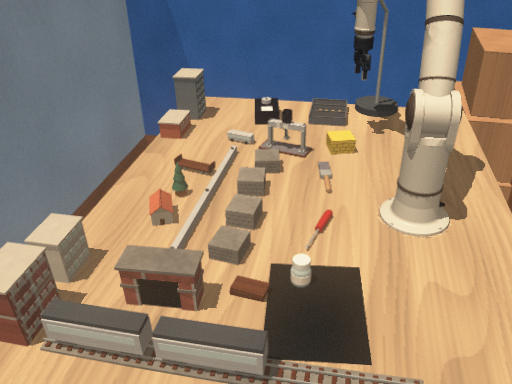

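The top view shows the portal at (112,137), four grey sections at (186,181), (239,183), (300,180) and (354,189), and the straightedge from (163,132) to (386,142). The gauge is on its pad at (403,205), the packing stack at (138,208), and the yellow look-alike at (418,277). The side view agrees, and it faces the gauge's +y scale.

```bash
cat > h.py <<'E'
from workcell import *
import cv2, numpy as np
def ray(n,px,z,m=None):
    m=m or camera_model(n); p=np.atleast_2d(np.asarray(px,float))
    u=cv2.undistortPoints(p[:,None],m["mtx"],m["D"])[:,0]
    d=np.c_[u,np.ones(len(u))]@m["R"]; c=-m["R"].T@m["t"]
    return (c+d*((z-c[2])/d[:,2])[:,None])[:,:2]
def proj(n,X,m=None):
    m=m or camera_model(n)
    return cv2.projectPoints(np.atleast_2d(np.asarray(X,float)),cv2.Rodrigues(m["R"])[0],m["t"],m["mtx"],m["D"])[0][:,0]
def shot(n,f=None):
    m=camera_model(n); im=read_camera(n)
    if f: cv2.imwrite(f"pics/{f}.png",im[...,::-1])
    return im,m
E
python3 - <<'E'
from h import *
im=cv2.imread("pics/top0.png")
cv2.imwrite("pics/c1.png",cv2.resize(im[115:245,80:440],None,fx=2.2,fy=2.2,interpolation=cv2.INTER_CUBIC))
h=cv2.cvtColor(im,cv2.COLOR_BGR2HSV)
for p in [(186,181),(239,183),(300,180),(354,189),(112,137),(138,208),(400,200),(250,215),(200,134),(186,196),(200,180)]: print(p,h[p[1],p[0]])
for n,p,z in [("sec",(186,179),.056),("s",(239,181),.056),("s",(300,180),.056),("s",(354,187),.056),("edge",(163,132),.03),("e",(386,142),.03),("stack",(138,205),.024),("grip",(417,206),.16)]: print(n,ray("top",p,z).round(3))
E
```

```text
(186, 181) [ 17  71 119]
(239, 183) [ 17  72 128]
(300, 180) [ 16  66 128]
(354, 189) [ 16  70 120]
(112, 137) [ 19  70 102]
(138, 208) [ 10 165  94]
(400, 200) [ 12  46 111]
(250, 215) [ 16 119 187]
(200, 134) [ 22  40 198]
(186, 196) [ 15 108  90]
(200, 180) [17 81 82]
sec [[0.53  0.265]]
s [[0.527 0.105]]
s [[ 0.534 -0.078]]
s [[ 0.516 -0.24 ]]
edge [[0.677 0.348]]
e [[ 0.658 -0.343]]
stack [[0.449 0.42 ]]
grip [[ 0.46  -0.397]]
```

View pics/c1.png

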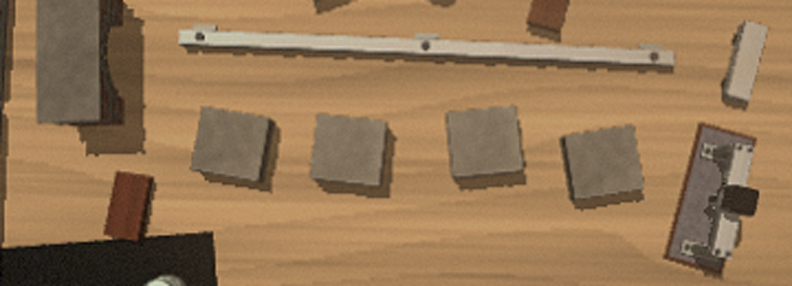

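The crop confirms four plain sections and their decks, each showing a darker side face. The gauge lies along its pad with a dark handgrip at crop (740,200), and the stack is at crop (130,205).

```bash
cat >> h.py <<'E'
def down(a):
    return np.array([[-np.cos(a),-np.sin(a),0],[-np.sin(a),np.cos(a),0],[0,0,-1.]])
def decks(im,z=.056,zmin=.40,zmax=.66):
    """deck poses [x,y,yaw] in the top view, left to right"""
    h=cv2.cvtColor(im,cv2.COLOR_RGB2HSV); mk=cv2.inRange(h,(0,0,98),(30,98,175))
    mk=cv2.morphologyEx(mk,cv2.MORPH_OPEN,np.ones((5,5)))
    out=[]
    for c in cv2.findContours(mk,cv2.RETR_EXTERNAL,cv2.CHAIN_APPROX_NONE)[0]:
        w=ray("top",c[:,0],z)*1000
        (cx,cy),(a,b),t=cv2.minAreaRect(w.astype(np.float32))
        if min(a,b)<70 or max(a,b)>115: continue
        t=(t+45)%90-45
        out.append([cx/1000,cy/1000,np.radians(t),a,b])
    return sorted(out,key=lambda o:-o[1])
def edge(im):
    h=cv2.cvtColor(im,cv2.COLOR_RGB2HSV); P=[]
    for u in range(172,380,4):
        s=h[118:152,u]; v=np.where((s[:,1]<60)&(s[:,2]>170))[0]
        if len(v): P.append((u,118+v.max()+.5))
    w=ray("top",P,.03); k=np.polyfit(w[:,1],w[:,0],1)
    for _ in range(3):
        r=w[:,0]-np.polyval(k,w[:,1]); g=abs(r)<.004; k=np.polyfit(w[g,1],w[g,0],1)
    return k   # x = k0*y+k1
E
python3 - <<'E'
from h import *
im=cv2.imread("pics/top0.png")[...,::-1].copy()
for d in decks(im): print(np.round(d,3))
print("edge",edge(im))
h=cv2.cvtColor(im,cv2.COLOR_RGB2HSV)
for nm,lo,hi,roi,z in [("stack",(0,120,40),(13,255,130),(115,180,160,235),.024),("handle",(0,0,0),(180,255,60),(405,190,430,220),.168)]:
    x0,y0,x1,y1=roi; mk=cv2.inRange(h,lo,hi); b=np.zeros_like(mk); b[y0:y1,x0:x1]=mk[y0:y1,x0:x1]
    c=max(cv2.findContours(b,cv2.RETR_EXTERNAL,cv2.CHAIN_APPROX_NONE)[0],key=cv2.contourArea)
    print(nm,cv2.minAreaRect((ray("top",c[:,0],z)*1000).astype(np.float32)))
ps=[(702,125),(757,137),(722,275),(666,255)]
print("pad",ray("top",[(80+u/2.2,115+v/2.2) for u,v in ps],.008).round(3).tolist())
move_to([.44,-.40,.33],down(-.2)); im,m=shot("wrist","w1"); print(state()["joint_pos"],state()["t"])
print(camera_model("wrist"))
E
```

```text
[ 0.528  0.271 -0.147 94.985 87.821]
[ 0.523  0.108 -0.096 95.568 88.226]
[ 5.3700e-01 -7.7000e-02  1.1700e-01  8.8714e+01  9.7717e+01]
[ 0.512 -0.241  0.175 88.788 95.152]
edge [0.02555852 0.66281799]
stack ((438.6707458496094, 418.1640625), (57.96230697631836, 93.3957748413086), 80.54164123535156)
handle ((461.0564270019531, -391.3601379394531), (42.658119201660156, 31.81621742248535), 80.4981460571289)
pad [[0.569, -0.39], [0.553, -0.469], [0.358, -0.419], [0.385, -0.339]]
[ 1.46535815  0.47238815 -1.0825948   1.52944146  0.42063611  1.39424677
  1.7221018 ] 1.8417
{'mtx': array([[290.45073012,   0.        , 250.91208334],
       [  0.        , 290.45073012, 193.64573718],
       [  0.        ,   0.        ,   1.        ]]), 'D': array([-0.0587985,  0.       ,  0.       ,  0.       ,  0.       ]), 'R': array([[ 0.19980745,  0.97983453, -0.00113056],
       [ 0.94020312, -0.19140073,  0.2817514 ],
       [ 0.27585336, -0.05735899, -0.95948677]]), 't': array([ 0.30553645, -0.55941855,  0.34774838])}
```

View pics/w1.png

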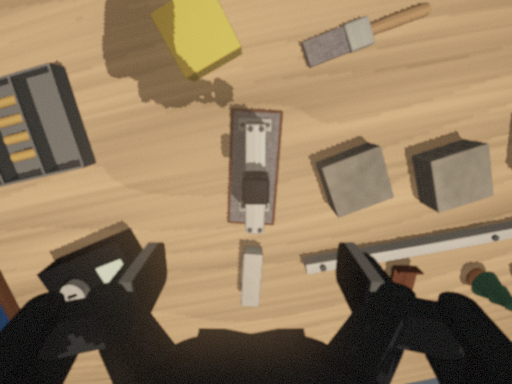

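The wrist view shows the gauge upright on its pad: handgrip around (256,187), beam from about (257,122) to (255,232), and pad corners near (232,108), (282,111), (276,224) and (228,222).

```bash
python3 - <<'E'
from h import *
m=camera_model("wrist"); im=cv2.imread("pics/w1.png"); h=cv2.cvtColor(im,cv2.COLOR_BGR2HSV)
print("campos",-m["R"].T@m["t"])
mk=cv2.inRange(h,(0,0,0),(180,255,62)); b=np.zeros_like(mk); b[160:215,238:275]=mk[160:215,238:275]
c=max(cv2.findContours(b,cv2.RETR_EXTERNAL,cv2.CHAIN_APPROX_NONE)[0],key=cv2.contourArea); print("bbox",cv2.boundingRect(c))
w=ray("wrist",c[:,0],.168,m); print("handle@.168",cv2.minAreaRect((w*1000).astype(np.float32)))
mk=cv2.inRange(h,(0,0,150),(180,70,255)); b=np.zeros_like(mk); b[115:240,240:272]=mk[115:240,240:272]
v,u=np.where(b>0); print("beam v range",v.min(),v.max())
for lo in (130,150,220,228):
    s=u[(v>=lo)&(v<lo+5)]; 
    if len(s): print(lo,s.min(),s.max(),ray("wrist",[((s.min()+s.max())/2,lo+2)],.118,m))
P=ray("wrist",[(232,108),(282,111),(276,224),(228,222)],.008,m); print(P.round(3).tolist(),P.mean(0))
a=P[2]-P[1]; print(np.arctan2(a[1],a[0]),np.linalg.norm(a))
E
```

```text
campos [ 0.36899105 -0.38650179  0.49162236]Traceback (most recent call last):
  File "<stdin>", line 5, in <module>
ValueError: max() iterable argument is empty
```

```bash
python3 - <<'E'
from h import *
m=camera_model("wrist"); im=cv2.imread("pics/w1.png"); h=cv2.cvtColor(im,cv2.COLOR_BGR2HSV)
V=h[...,2]
print("col v@256",V[110:240:4,256].tolist()); print("row187",V[187,225:290:2].tolist())
b=np.zeros_like(V); b[172:215,240:272]=(V[172:215,240:272]<80)*255
c=max(cv2.findContours(b,cv2.RETR_EXTERNAL,cv2.CHAIN_APPROX_NONE)[0],key=cv2.contourArea); print("bbox",cv2.boundingRect(c))
b=np.zeros_like(V); b[115:240,240:272]=((V>150)&(h[...,1]<70))[115:240,240:272]
v,u=np.where(b>0); print("beam v range",v.min(),v.max())
for lo in (126,132,150,220,226):
    s=u[(v>=lo)&(v<lo+5)]
    if len(s): print(lo,s.min(),s.max(),ray("wrist",[((s.min()+s.max())/2,lo+2)],.118,m))
P=ray("wrist",[(232,108),(282,111),(276,224),(228,222)],.008,m); print(P.round(3).tolist(),P.mean(0))
a=P[2]-P[1]; print(np.arctan2(a[1],a[0]),np.linalg.norm(a))
cv2.imwrite("pics/w1c.png",cv2.resize(im[90:250,200:310],None,fx=3.6,fy=3.6,interpolation=cv2.INTER_CUBIC))
E
```

```text
col v@256 [119, 134, 112, 105, 204, 210, 210, 209, 210, 209, 208, 210, 209, 196, 131, 115, 76, 71, 86, 84, 87, 86, 86, 87, 207, 211, 208, 210, 208, 207, 196, 199, 194]
row187 [193, 166, 127, 118, 98, 100, 103, 98, 90, 76, 82, 81, 80, 80, 81, 83, 85, 84, 87, 84, 87, 81, 116, 139, 139, 135, 181, 201, 201, 202, 202, 202, 201]
bbox (243, 172, 25, 14)
beam v range 119 233
126 246 271 [[ 0.39379406 -0.38222687]]
132 246 266 [[ 0.40049623 -0.38677629]]
150 246 266 [[ 0.42293801 -0.39124564]]
220 242 268 [[ 0.51752239 -0.41145963]]
226 245 263 [[ 0.52603226 -0.41457585]]
[[0.362, -0.417], [0.382, -0.339], [0.573, -0.383], [0.552, -0.466]] [ 0.46698841 -0.40100601]
-0.22714235796920135 0.1954014422079026
```

View pics/w1c.png

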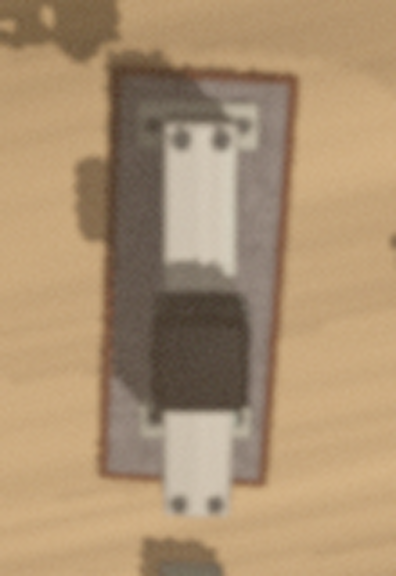

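The crop shows the beam ends at crop (200,122) and (195,515), the handgrip's top face from (152,322) to (248,408), and the pad corners at (110,68), (297,77), (265,484) and (98,476).

```bash
python3 - <<'E'
from h import *
m=camera_model("wrist")
f=lambda p,z: ray("wrist",[(200+u/3.6,90+v/3.6) for u,v in p],z,m)
b=f([(200,122),(197,515)],.118); d=b[1]-b[0]; print("beam",b.mean(0),np.linalg.norm(d),np.arctan2(d[1],d[0]))
H=f([(152,322),(247,322),(248,408),(155,408)],.168); print("handle",H.mean(0),np.linalg.norm(H[1]-H[0]),np.linalg.norm(H[2]-H[1]))
P=f([(110,68),(297,77),(265,484),(98,476)],.008); d=P[2]+P[3]-P[0]-P[1]; print("pad",P.mean(0),np.arctan2(d[1],d[0]),np.linalg.norm(d)/2)
for y in (.27,.1,-.08,-.24,-.4):
  for a in (-.22,0,.15):
    print(y,a,[None if q is None else np.round(q,1).tolist() for q in [ik([.53,y,.25],down(a))]])
E
```

```text
beam [ 0.46090126 -0.39998038] 0.14875650792915743 -0.2045747290338467
handle [ 0.46063796 -0.39990234] 0.030218445616000313 0.028803841363990626
pad [ 0.46742967 -0.40293018] -0.25189135331217605 0.19564010057550174
0.27 -0.22 [[0.2, 0.5, -1.1, 1.6, 0.5, 1.3, 0.4]]
0.27 0 [[0.2, 0.5, -1.0, 1.6, 0.5, 1.2, 0.7]]
0.27 0.15 [[0.3, 0.6, -1.1, 1.6, 0.5, 1.3, 0.8]]
0.1 -0.22 [[0.8, 0.7, -1.5, 1.8, 0.7, 1.4, 0.5]]
0.1 0 [[0.8, 0.7, -1.5, 1.8, 0.7, 1.4, 0.7]]
0.1 0.15 [[0.8, 0.7, -1.5, 1.8, 0.7, 1.4, 0.9]]
-0.08 -0.22 [[1.0, 0.4, -1.2, 1.8, 0.4, 1.2, 1.1]]
-0.08 0 [[1.0, 0.5, -1.2, 1.8, 0.5, 1.2, 1.3]]
-0.08 0.15 [[1.0, 0.5, -1.2, 1.8, 0.5, 1.2, 1.4]]
-0.24 -0.22 [[1.2, 0.5, -1.1, 1.7, 0.5, 1.2, 1.3]]
-0.24 0 [[1.2, 0.5, -1.1, 1.7, 0.5, 1.3, 1.5]]
-0.24 0.15 [[1.2, 0.5, -1.1, 1.7, 0.5, 1.3, 1.7]]
-0.4 -0.22 [[1.2, 0.7, -1.0, 1.5, 0.5, 1.3, 1.6]]
-0.4 0 [[1.3, 0.7, -1.0, 1.5, 0.6, 1.3, 1.8]]
-0.4 0.15 [[1.3, 0.7, -1.1, 1.5, 0.6, 1.4, 1.9]]
```

```bash
cat >> h.py <<'E'
def look(tag=None,warn=True):
    im,m=shot("top",tag); D=decks(im)
    for d in D: print("deck",np.round(d,3).tolist())
    return D
def st(s=""):
    q=state(); print(s,"t=%.1f"%q["t"],"tcp",q["tool_pos"].round(4),"F",q["ft_force"].round(1),"w %.3f"%q["gripper_width"])
def place(x,y,a,z,up=.267):
    move_to([x,y,up],down(a)); move_linear([x,y,z+.012],.15)
    r=move_linear([x,y,z-.002],.03,force_limit=9); st(f"touch {r}"); command_gripper(.8); dwell(.7)
E
python3 - <<'E'
from h import *
a=-.205; x,y=.461,-.400
move_linear([x,y,.25],.2,attitude=down(a)); move_linear([x,y,.136],.12); command_gripper(0.0); st("grip")
move_linear([x,y,.27],.15); st("lift"); D=look("t1")
d=min(D,key=lambda q:abs(q[1]-.27))
if abs(d[1]-.27)<.05 and abs(d[0]-.528)<.05:
    place(d[0],d[1],d[2],.127); st("placed")
    im,m=shot("side","s1"); look("t2")
    p=proj("side",[d[0],d[1],.07])[0]; print(p); u,v=p.astype(int)
    cv2.imwrite("pics/s1c.png",cv2.resize(im[max(v-50,0):v+50,u-60:u+60,::-1],None,fx=5,fy=5,interpolation=cv2.INTER_CUBIC))
E
```

```text
grip t=4.1 tcp [ 0.4613 -0.4001  0.1366] F [-0.1  1.5  5.8] w 0.357
lift t=5.1 tcp [ 0.4601 -0.3997  0.2687] F [ 0.1 -0.8 -4.4] w 0.352
deck [0.528, 0.271, -0.156, 94.929, 88.208]
deck [0.523, 0.108, -0.102, 96.559, 88.975]
deck [0.537, -0.077, 0.119, 88.685, 97.766]
deck [0.512, -0.24, 0.17, 88.25, 95.132]
touch True t=9.0 tcp [0.5284 0.2722 0.1286] F [0.4 0.3 3.4] w 0.354
placed t=10.1 tcp [0.527  0.2708 0.1272] F [-0.  -0.2 -0.3] w 0.797
deck [0.538, -0.077, 0.112, 89.146, 97.774]
deck [0.512, -0.241, 0.172, 88.67, 95.105]
[228.20239716 231.5177137 ]
```

View pics/s1c.png

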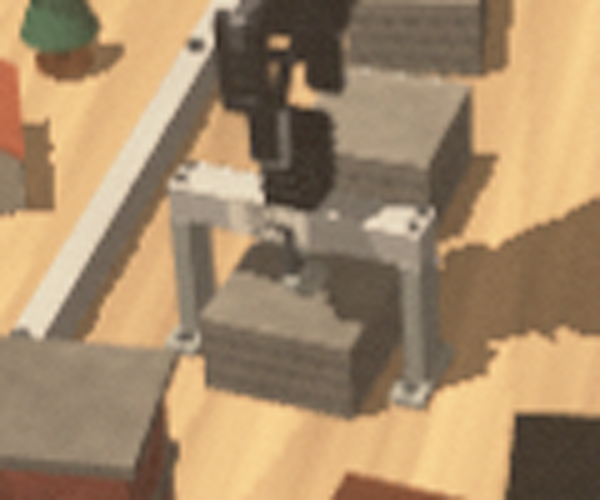

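The gauge stands astride the first section with its feet on the bench and the foot disc near the deck's middle (crop (305,278)). The pointer is too small to read here, so I'll probe deck heights with the fingertips while the order of gauging continues.

```bash
cat > g.py <<'E'
from h import *
exp=[(.523,.108),(.537,-.077),(.512,-.24)]
for i,(ex,ey) in enumerate(exp):
    q=state(); x,y,_=q["tool_pos"]
    move_linear([x,y,.128],.05); command_gripper(0.0)
    move_linear([x,y,.267],.2); st("lift")
    if i==0: move_linear([x-.02,y-.08,.29],.2)
    D=[d for d in look() if abs(d[0]-ex)<.05 and abs(d[1]-ey)<.06]
    if not D:   # hidden by the arm: back off to the left and look again
        print("hidden",i); move_linear([.45,y+.0,.30],.2); D=[d for d in look(f"h{i}") if abs(d[0]-ex)<.05 and abs(d[1]-ey)<.06]
    if not D: print("STOP",i); break
    d=D[0]; place(d[0],d[1],d[2],.127); st(f"placed {i+2}"); shot("side",f"s{i+2}")
E
python3 g.py
```

```text
lift t=11.7 tcp [0.5263 0.2697 0.2653] F [-0.4 -0.8 -5.1] w 0.356
deck [0.523, 0.107, -0.079, 94.552, 88.586]
deck [0.537, -0.077, 0.122, 89.029, 97.633]
deck [0.512, -0.24, 0.171, 88.271, 95.136]
touch True t=14.2 tcp [0.5234 0.1082 0.1283] F [-1.2  1.6  4.9] w 0.351
placed 2 t=15.4 tcp [0.5218 0.1079 0.1272] F [-0.2 -0.9  0.8] w 0.805
lift t=16.9 tcp [0.5208 0.107  0.2655] F [ 0.6 -0.1 -4.5] w 0.354
deck [0.527, 0.271, -0.162, 95.164, 86.054]
deck [0.538, -0.077, 0.119, 88.972, 98.094]
deck [0.512, -0.24, 0.171, 88.271, 95.136]
touch True t=19.2 tcp [ 0.5386 -0.0769  0.1283] F [-2.   0.7  6.6] w 0.355
placed 3 t=20.3 tcp [ 0.5369 -0.0767  0.1271] F [ 0.1 -0.5 -0.2] w 0.798
lift t=21.9 tcp [ 0.5357 -0.0771  0.2654] F [-0.1  0.4 -5.4] w 0.353
deck [0.505, 0.256, -0.151, 94.598, 88.141]
deck [0.523, 0.108, -0.096, 95.568, 88.57]
hidden 2
deck [0.506, 0.256, -0.15, 94.84, 87.691]
deck [0.523, 0.108, -0.087, 95.421, 88.496]
STOP 2
```

```bash
cat > g2.py <<'E'
from h import *
move_linear([.47,.08,.30],.3); st()
D=[d for d in look("t4") if abs(d[0]-.512)<.06 and abs(d[1]+.24)<.06]
d=D[0]; place(d[0],d[1],d[2],.127); st("placed 4"); shot("side","s4")
x,y=d[0],d[1]
move_linear([x,y,.128],.05); command_gripper(0.0); move_linear([x,y,.267],.2)
move_to([.466,-.403,.267],down(-.23)); move_linear([.466,-.403,.147],.15)
print(move_linear([.466,-.403,.133],.03,force_limit=9)); st("pad"); command_gripper(.8); dwell(.3)
move_linear([.466,-.403,.25],.25); st("off"); look("t5")
E
python3 g2.py
```

```text
t=23.3 tcp [0.4701 0.0814 0.2996] F [ 0.5 -0.7 -5. ] w 0.355
deck [0.538, -0.077, 0.119, 88.981, 97.987]
deck [0.512, -0.24, 0.176, 88.767, 94.638]
touch True t=26.0 tcp [ 0.5132 -0.2406  0.1283] F [-0.4 -0.4  4.5] w 0.358
placed 4 t=27.1 tcp [ 0.5116 -0.24    0.127 ] F [-0.2  0.3  0.3] w 0.802
True
pad t=30.8 tcp [ 0.4662 -0.4037  0.1363] F [-1.  -0.3  5. ] w 0.353
off t=32.1 tcp [ 0.4659 -0.4031  0.2504] F [-0.4 -0.8 -0.7] w 0.797
deck [0.506, 0.256, -0.151, 94.825, 87.98]
deck [0.523, 0.108, -0.093, 96.441, 88.284]
deck [0.538, -0.077, 0.119, 88.984, 97.767]
deck [0.512, -0.241, 0.176, 88.767, 95.066]
```

```bash
cat > p.py <<'E'
from h import *
command_gripper(0.0)
move_to([.512,-.24,.15],down(.0))
for i,(x,y) in enumerate([(.512,-.24),(.538,-.077),(.523,.108),(.506,.256)]):
    move_linear([x,y,.11],.3,attitude=down(0.)); move_linear([x,y,.08],.1)
    r=move_linear([x,y,.05],.02,force_limit=5); st(f"probe {4-i} {r}"); move_linear([x,y,.11],.2)
look()
E
python3 p.py
```

```text
probe 4 False t=36.0 tcp [ 0.5121 -0.2401  0.0501] F [-0.5  0.6 -0.3] w -0.001
probe 3 False t=39.3 tcp [ 0.5381 -0.077   0.0501] F [-0.   0.4  0.2] w -0.000
probe 2 False t=42.6 tcp [0.5231 0.108  0.0501] F [-0.6 -0.5 -0.2] w 0.001
probe 1 False t=45.8 tcp [0.5061 0.256  0.0501] F [-0.2  0.4  0.3] w -0.003
deck [0.523, 0.108, -0.097, 96.306, 88.929]
deck [0.538, -0.077, 0.114, 88.763, 97.684]
deck [0.512, -0.241, 0.176, 88.539, 95.046]
```

```bash
python3 - <<'E'
from h import *
move_linear([.506,.256,.06],.1); st()
im,m=shot("side","s5"); p=proj("side",[.506,.256,.07])[0].astype(int); print(p, proj("side",[.506,.256,.049]), proj("side",[.506,.256,.06]))
u,v=p; cv2.imwrite("pics/s5c.png",cv2.resize(im[v-70:v+40,u-60:u+60,::-1],None,fx=5,fy=5,interpolation=cv2.INTER_CUBIC))
E
```

```text
t=47.0 tcp [0.5057 0.2563 0.0596] F [ 0.2 -0.9  0.6] w 0.001
[237 229] [[237.42322602 235.15934274]] [[237.26834233 232.01277263]]
```

View pics/s5c.png

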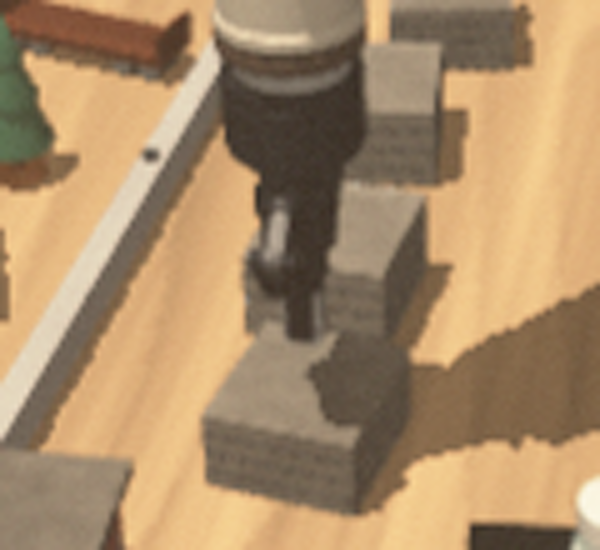

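The closed fingertips are at about crop (305,338), still clearly above the deck, so shut they sit higher than I assumed. I'll probe deeper.

```bash
cat > p.py <<'E'
from h import *
for i,(x,y) in enumerate([(.506,.256),(.523,.108),(.538,-.077),(.512,-.24)]):
    move_linear([x,y,.09],.3); move_linear([x,y,.055],.15)
    r=move_linear([x,y,.02],.02,force_limit=5); st(f"probe {i+1} {r}"); move_linear([x,y,.09],.2)
    if not r: break
E
python3 p.py
```

```text
probe 1 True t=48.8 tcp [0.5059 0.256  0.0317] F [-1.5 -0.9  5.1] w 0.003
probe 2 True t=51.1 tcp [0.523  0.1079 0.0397] F [-0.9 -0.1  6.4] w 0.004
probe 3 True t=53.6 tcp [ 0.5379 -0.0771  0.0397] F [-1.7  0.   7.7] w 0.001
probe 4 True t=56.2 tcp [ 0.5119 -0.24    0.0318] F [-1.3 -0.1  5.8] w 0.001
```

Decks: section 1 low, 2 full, 3 full, 4 low, with a clear 8 mm split. Next I find the fingertip height at working opening by touching the bench, then push.

```bash
cat > push.py <<'E'
from h import *
th=-.0256; n=np.array([np.cos(th),np.sin(th)]); S=[(.512,-.241),(.538,-.077),(.523,.108),(.506,.256)]
command_gripper(.68); z0=None
for i,c in enumerate(S):
    c=np.array(c); s=c-.105*n
    move_linear([*s,.13],.3,attitude=down(th)) if i else move_to([*s,.13],down(th))
    if z0 is None:
        r=move_linear([*s,-.02],.04,force_limit=5); z0=state()["tool_pos"][2]; st(f"bench {r}")
        if not r: break
    move_linear([*s,z0+.014],.2)
    r=move_linear([*(s+.03*n),z0+.014],.15)
    dist=(.6628+.0256*s[1]-s[0]); e=s+(dist-.075)*n
    r=move_linear([*e,z0+.014],.05,force_limit=22); st(f"push {i} {r}")
    print("gap to edge",.6628+.0256*state()["tool_pos"][1]-state()["tool_pos"][0])
    q=state()["tool_pos"]; b=q[:2]-.04*n; move_linear([*b,z0+.014],.2); move_linear([*b,.13],.3)
    if not r: break
im,_=shot("top","t6"); D=decks(im); print([np.round(d,3).tolist() for d in D]); print("edge",edge(im),"z0",z0)
E
python3 push.py
```

```text
bench False t=61.7 tcp [ 0.4071 -0.2383 -0.02  ] F [-0.  -1.3 -0. ] w 0.684
[[0.505, 0.256, -0.152, 94.81, 88.151], [0.523, 0.108, -0.096, 96.336, 88.57], [0.538, -0.077, 0.119, 88.972, 98.094], [0.512, -0.241, 0.175, 89.093, 95.15]]
edge [0.02555852 0.66281799] z0 -0.01995173639651559
```

```bash
sed -i 's/\[\*s,-.02\]/[*s,-.05]/; s/move_to(\[\*s,.13\],down(th))/None/' push.py; python3 push.py
```

```text
bench True t=62.3 tcp [ 0.4074 -0.2385 -0.025 ] F [-1.2 -0.3  7.1] w 0.684
push 0 True t=65.0 tcp [ 0.5535 -0.2421 -0.0118] F [-2.6  0.6  4.8] w 0.681
gap to edge 0.10311996769026832
push 1 True t=69.7 tcp [ 0.5549 -0.0776 -0.0124] F [-0.1 -1.  -0.5] w 0.682
gap to edge 0.10592170099551967
push 2 True t=74.7 tcp [ 0.5596  0.1068 -0.0124] F [ 0.7 -0.5  0.2] w 0.681
gap to edge 0.10594795029324844
push 3 True t=80.1 tcp [ 0.5661  0.2542 -0.0117] F [ 0.3 -0.6  2.7] w 0.681
gap to edge 0.10317036578297056
[[0.621, 0.106, 0.018, 91.402, 94.193], [0.615, -0.08, 0.011, 90.861, 96.367], [0.61, -0.253, -0.0, 93.84, 90.894]]
edge [0.02246474 0.66483996] z0 -0.024962437453165544
```

```bash
python3 - <<'E'
from h import *
move_to([.42,.40,.25],down(-.17)); st()
im,m=shot("wrist","w2"); print(m["R"].tolist(),m["t"].tolist()); t,_=shot("top","t7")
print([np.round(d,3).tolist() for d in decks(t)])
cv2.imwrite("pics/t7c.png",cv2.resize(t[115:245,120:400,::-1],None,fx=2.8,fy=2.8,interpolation=cv2.INTER_CUBIC))
E
```

```text
t=82.0 tcp [0.4212 0.398  0.2483] F [-0.1 -1.  -0.6] w 0.679
[[0.16960370227779664, 0.9855043524246394, -0.003969323085801516], [0.9456879024783587, -0.1616153217986249, 0.2820547444486827], [0.2773246748483614, -0.051591269726784954, -0.9593901008496133]] [-0.46241728992310427, -0.3808653475434792, 0.3176904802825868]
[[0.593, 0.503, 0.049, 78.793, 85.764], [0.623, 0.258, 0.013, 88.75, 94.886], [0.621, 0.106, 0.018, 91.412, 94.247], [0.615, -0.08, 0.017, 90.915, 96.271], [0.621, -0.254, -0.033, 96.17, 110.413]]
```

View pics/w2.png

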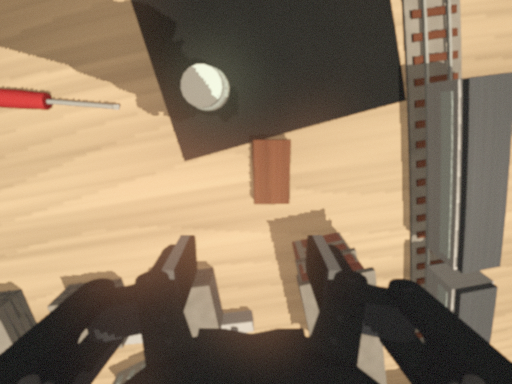

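View pics/t7c.png

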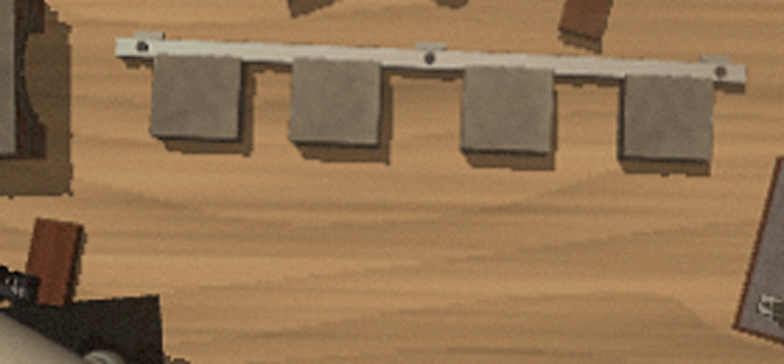

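The wrist view shows the packing stack from (253,139) to (290,203). The top view shows all four sections flush and square against the straightedge, with the fourth deck at crop x 622–712, front edge at row 158.

```bash
python3 - <<'E'
from h import *
im=cv2.imread("pics/w2.png"); h=cv2.cvtColor(im,cv2.COLOR_BGR2HSV); m=camera_model("wrist")
print(h[170,245:300:3].tolist())
mk=((h[...,0]<12)&(h[...,1]>110)).astype(np.uint8); b=np.zeros_like(mk); b[130:212,240:302]=mk[130:212,240:302]
b=cv2.morphologyEx(b,cv2.MORPH_OPEN,np.ones((3,3)))
c=max(cv2.findContours(b,cv2.RETR_EXTERNAL,cv2.CHAIN_APPROX_NONE)[0],key=cv2.contourArea); print(cv2.boundingRect(c))
print("stack",cv2.minAreaRect((ray("wrist",c[:,0],.024,m)*1000).astype(np.float32)))
print("s4 front",ray("top",[(342.1,171.6),(374.3,172)],.052),"s1 front",ray("top",[(120+150/2.8,115+136/2.8),(120+238/2.8,115+138/2.8)],.052))
E
```

```text
[[17, 83, 242], [17, 85, 236], [15, 99, 172], [10, 137, 154], [11, 133, 171], [10, 141, 166], [11, 138, 163], [10, 135, 162], [10, 139, 163], [10, 136, 173], [11, 138, 170], [10, 140, 167], [11, 134, 170], [10, 138, 165], [11, 135, 161], [16, 95, 219], [18, 86, 237], [17, 87, 235], [17, 86, 237]]
(253, 139, 37, 64)
stack ((436.00555419921875, 420.73870849609375), (47.69651412963867, 87.14351654052734), 80.27835083007812)
s4 front [[ 0.56171563 -0.20435132]
 [ 0.56244381 -0.30170063]] s1 front [[0.57670147 0.30585826]
 [0.57614506 0.20949436]]
```

```bash
cat > pack.py <<'E'
from h import *
import sys
k=int(sys.argv[1]); cx,cy=[(.623,.258),(.610,-.253)][k]
sx,sy=.436,.421; zg=-.006-.008*k
st(); move_to([sx,sy,.12],down(-.17)); command_gripper(.68)
r=move_linear([sx,sy,zg],.12,force_limit=8); st(f"at stack {r}")
if r: move_linear([sx,sy,.12]); sys.exit()
command_gripper(0.); st("grip"); move_linear([sx,sy,zg+.03],.06); move_linear([sx,sy,.17],.2)
st("lift"); shot("side",f"k{k}"); shot("wrist",f"kw{k}")
a=-.0256-np.pi/2
move_to([cx,cy,.17],down(a)); move_linear([cx,cy,.05],.12)
r=move_linear([cx,cy,.024],.02,force_limit=4); st(f"down {r}")
command_gripper(.7); dwell(.2); move_linear([cx,cy,.17],.15); st("done")
E
python3 pack.py 0; python3 - <<'E'
from h import *
im,_=shot("wrist","w3"); w=cv2.imread("pics/kw0.png")
cv2.imwrite("pics/w3c.png",np.hstack([cv2.resize(w,(400,300)),cv2.resize(im[...,::-1],(400,300))]))
E
```

```text
t=82.1 tcp [0.4216 0.3973 0.248 ] F [-0.2 -0.3 -0.4] w 0.676
at stack False t=84.1 tcp [ 0.4364  0.4217 -0.0051] F [0.8 1.  0.4] w 0.679
grip t=84.3 tcp [ 0.4367  0.422  -0.0045] F [-0.8 -0.7  6. ] w 0.561
lift t=85.9 tcp [0.4356 0.42   0.1688] F [ 0.1  0.1 -0.6] w 0.559
down True t=89.0 tcp [0.6229 0.2579 0.0316] F [-1.1  0.   5.4] w 0.557
done t=90.5 tcp [0.6223 0.2575 0.1688] F [-0.1 -0.5 -0. ] w 0.701
```

View pics/w3c.png

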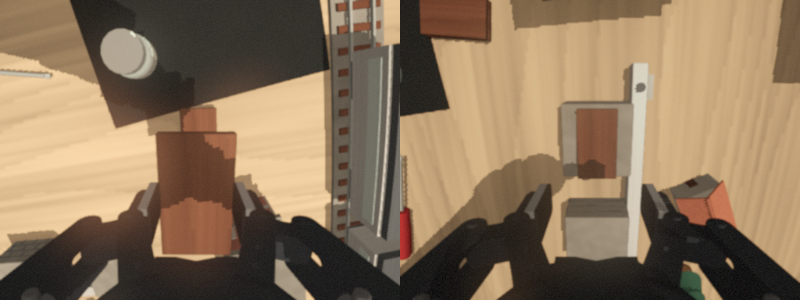

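The left half shows one plate held with the rest of the stack behind it. The right half shows the plate lying on section 1's deck, its long side along the row (centre about (597,143) in the montage). I'll re-measure the stack before the second pick.

```bash
cat > m.py <<'E'
from h import *
move_to([.42,.40,.25],down(-.17)); im,m=shot("wrist","w4"); h=cv2.cvtColor(im,cv2.COLOR_RGB2HSV)
mk=((h[...,0]<14)&(h[...,1]>110)).astype(np.uint8); b=np.zeros_like(mk); b[120:220,235:310]=mk[120:220,235:310]
b=cv2.morphologyEx(b,cv2.MORPH_OPEN,np.ones((3,3)))
c=max(cv2.findContours(b,cv2.RETR_EXTERNAL,cv2.CHAIN_APPROX_NONE)[0],key=cv2.contourArea)
print("stack",cv2.minAreaRect((ray("wrist",c[:,0],.016,m)*1000).astype(np.float32)))
E
python3 m.py
```

```text
stack ((437.4261474609375, 420.80596923828125), (49.97200393676758, 90.23284149169922), 82.06087493896484)
```

Unmoved; take the second piece.

```bash
python3 pack.py 1; cat > f.py <<'E'
from h import *
move_to([.40,.05,.30],down(-.0256)); st(); 
t,_=shot("top","t9"); h=cv2.cvtColor(t,cv2.COLOR_RGB2HSV); mk=((h[...,0]<14)&(h[...,1]>110)&(h[...,2]<150)).astype(np.uint8)
mk=cv2.morphologyEx(mk,cv2.MORPH_OPEN,np.ones((3,3)))
for c in cv2.findContours(mk,cv2.RETR_EXTERNAL,cv2.CHAIN_APPROX_NONE)[0]:
    if cv2.contourArea(c)>200: print("plate",cv2.minAreaRect((ray("top",c[:,0],.06)*1000).astype(np.float32)))
print([np.round(d,3).tolist() for d in decks(t)])
cv2.imwrite("pics/t9c.png",cv2.resize(t[110:250,90:450,::-1],None,fx=2.2,fy=2.2,interpolation=cv2.INTER_CUBIC))
E
python3 f.py
```

```text
t=91.7 tcp [0.4216 0.3986 0.2491] F [ 0.2  0.1 -0.2] w 0.702
at stack False t=93.7 tcp [ 0.4365  0.4217 -0.0131] F [-0.6  0.8  0.4] w 0.684
grip t=94.0 tcp [ 0.4367  0.4219 -0.0125] F [-0.4 -1.4  6.1] w 0.558
lift t=95.5 tcp [0.4356 0.42   0.1687] F [-0.3  0.  -0.9] w 0.554
down True t=100.2 tcp [ 0.6099 -0.2529  0.0316] F [-2.   0.3  5.5] w 0.560
done t=101.7 tcp [ 0.6091 -0.2529  0.1688] F [-0.9 -0.3 -0.6] w 0.699
 t=103.2 tcp [0.4005 0.0493 0.3002] F [ 0.7 -0.4 -0.4] w 0.700
plate ((439.8482666015625, 404.5982666015625), (48.915870666503906, 86.73270416259766), 83.10138702392578)
plate ((608.9869995117188, -255.26873779296875), (48.32476806640625, 88.19026947021484), 1.1494070291519165)
plate ((620.9976196289062, 255.57794189453125), (48.81817626953125, 91.17951965332031), 0.7833472490310669)
plate ((763.802734375, 139.4093017578125), (44.57400131225586, 80.80244445800781), 22.99616050720215)
plate ((762.229736328125, -171.79598999023438), (44.839271545410156, 135.48013305664062), 75.67376708984375)
[[0.62, 0.106, -0.019, 96.15, 90.486], [0.615, -0.08, 0.011, 90.763, 96.367]]
```

View pics/t9c.png

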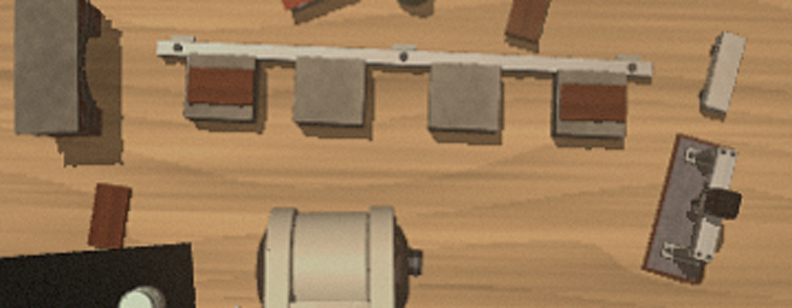

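The picture shows both low sections carrying a centred plate, at crop (221,85) and (593,102). The two full-height decks are bare, everything is flush, and the gauge is upright on its pad.

```bash
python3 -c "
from workcell import *
dwell(.5); print(hand_in())"
```

```text
the job is handed in; nothing more can be done
None
```

I gauged all four sections in order, slid them flush to the straightedge, packed the first and fourth (low), left the second and third (full height) bare, stood the gauge back on its pad and handed in at about 104 s with no verdict returned; the gauge's pointer was too small to read in the pictures, so I told low from full by touching each deck with the closed fingertips.

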